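Clear a touch-latch hatch and pop it ajar

TASK

A steel box has been left standing on the push-to-open hatch of one of the two grey bench units (the other has a scanner on its hatch). Without picking it up, push the box sideways with your fingers until it stands wholly on the flat deck of the same unit, off the hatch and on its base; only then press the front of that hatch down (its round mark shows where) and let go, so that it springs ajar, and leave it like that. Keep the other unit's hatch shut, and leave the other steel box, the scanner and the copper bar where they are.

Things in the scene. Friction and masses are not known exactly. Their poses are not given: they have to be found in the camera images.
- unit_a: The unit to work on, with the steel box on its hatch; on the robot's left or right. Fixed grey bench unit, 180 deep (its x, away from the robot) x 280 wide (its y, to the left) x 100 mm high; origin at the centre of its underside. Its top is a flat deck on the left and a push-to-open hatch on the right (at y -129 to +19, x -70 to +80 mm), whose top is at height 101 mm when shut
- deck_a (a point): Centre of the bare flat deck of unit_a, on its top face (height 100 mm), in unit_a's frame at x = 0, y = 76 mm. The deck runs 180 mm along x and from y = 20 to 132 mm; at its left end a stop rim 8 mm thick stands 12 mm above it (y 132 to 140)
- unit_b: The other unit, of the same build and size, with a scanner on its hatch; leave it alone
- hatch_a (a joint): Angle of unit_a's hatch (rad), hinged along its far edge, free edge towards the robot. 0 shut; negative pushed in (to -0.045 at its stop); positive open. Touch latch: pushed down to its stop (6.5 mm at the free edge) and let go, its spring lifts it to about 0.38 (free edge 55 mm up) and it stays ajar; it does not latch again
- hatch_a_mark (a point): Centre of the thin dark round mark (24 mm across) on the top of unit_a's hatch, the place to press; it moves with the hatch. Shut: in unit_a's frame x = -48, y = -55, height 101 mm, 22 mm behind the middle of the free edge. Pressing the hatch in here takes 4 to 6 N until it meets its stop; a push under 3 N, or the weight of a steel box, does nothing
- hatch_b (a joint): The same hinge angle for the hatch of unit_b; it must stay shut (0)
- box: Open-topped sheet steel box, 60 x 60 x 45 mm high, walls 3 mm, about 0.13 kg, standing on unit_a's hatch behind the mark; origin at the centre of its underside, z up. It slides easily from the hatch to the deck
- spare: A steel box of the same kind standing on the deck of unit_b; origin at the centre of its underside. Leave it alone
- scanner: Black hand scanner lying across the hatch of unit_b, 136 (its x) x 58 x 28 mm high; origin at the centre of its underside. Leave it alone
- busbar: Flat copper bar lying on the bench between the two units, 130 (its x) x 30 x 6 mm; origin at the centre of its underside. Leave it alone
Not all that is in view belongs to the job. What is shaped like the box but purple or yellow is not meant.

How it is judged:
By the outcome, as a careful person would: the job done as asked, in the order asked, and still so for the second after the job is handed in, with the robot touching nothing.
It also fails if it takes over 43 s, if anything falls off the work surface, if the arm or the gripper's body presses on something with over 40 N, if the wrist force passes 120 N, or if a joint passes its speed limit or range.

ROBOT

A 6-joint arm with a two-finger parallel gripper is mounted at the origin on the work surface. World frame = base frame: x ahead of the robot, y to its left, z up, the work surface at z = 0. Lengths are in m, angles in rad, forces in N, time in s.
With the tool pointing down it reaches from about 0.35 to 0.85 m from the base axis. Payload 8.1 kg.
Tool frame: the origin (TCP) lies between the finger pads; the fingertips stand 11 mm ahead of it and the grasp point (between the pads) lies 8 mm behind it; y points along the fingers, x is the direction in which the jaws open and shut, and the axes are right-handed (so a half turn about y gives the same grasp; the last joint's range is limited). The gripper opens to 93 mm and grips with 3 to 60 N. Pads are 15 mm wide; open, the fingers measure 128 mm over their backs; the gripper's body (75 mm by 188 mm) begins 65 mm behind the grasp point.
Start: joints at [-0.085, 0.13, 1.488, -0, 1.523, -0.085], TCP at [0.6, 0, 0.204] pointing down, gripper open.
Joint ranges: [-2.96, 2.96], [-0.89, 2.26], [0.02, 2.5], [-1.34, 4.48], [0, 2.73], [-2.66, 2.66]. Speed limits (rad/s): [2.39, 2.39, 2.79, 3.14, 3.14, 3.14].

INTERFACE

Orientations are given as a rotation vector (axis times angle).
In Python, from plant import readout, optics, robot gives the robot as it stands.
- The arm moves only by the shell command python3 -m creep 'ROWS' [FORCE]. ROWS is JSON, a list that holds one entry, the list of rows, each a list of 7 numbers: the closure, from 0 (fully open) to 1 (shut), then the shift along the tool's x, y, z in cm, then the turn, a rotation vector about the tool's x, y, z in degrees. In form: [[[grip, x, y, z, wx, wy, wz], ...]]. A call has exactly 8 rows; each row shifts and turns the pose as measured when the row begins, along the tool's axes as they then stand; what a row does not reach is not made up. A row lasts 1/10 s, in which the tool goes at most 50 mm and 8.59 degrees, less where a joint would pass 70% of its speed; a pose out of reach is approached as far as the arm can. A call is refused whole if a number of a shift passes 5 or a number of a turn 8.59, either way. A call with a gripper value outside its range is refused whole. The fingers move at their own pace and stop on an object; FORCE is the grip in N (left out, the last holds). Time passes only in rows, so rows that do not move let the fingers close, or fill a call up. It gives the time, the measured TCP pose, the force and the opening at its end, in the units of the state.
- readout.read_state(): the state, without advancing time (a new reading comes with each control period).
- optics.read_camera(name): name is "scene" or "side" or "wrist"; returns a dict with "frame" (420x560x3 uint8, red, green, blue), "depth" (420x560 float32, m along the optical axis (not along the pixel's ray), 0 where there is no reading), "intrinsics" (3x3 intrinsics, pixels), "R" (3x3) and "t" (3): a world point X has camera coordinates R X + t. Camera axes: x right, y down, z forward; pixel columns grow to the right and rows downward; lengths in m; the calibration is good to about 2 mm. A picture is of the moment at which its call begins.
- robot.close_job(): hands the job in, once; it reports no verdict.
The state is a dict: "t": time; "q": joint angles; "dq": joint speeds; "joint_torque": joint torques, N m; "tool_pos": TCP position; "orientation": TCP orientation; "force": force on the tool from outside, world axes, zero at the start; "wrist_torque": the same for the moment, N m; "opening": finger opening in m.
Only numpy, scipy, OpenCV 4.12 (cv2) and the standard library are available. Lean on these libraries where they do the work, as an engineer would, in place of code of your own. Each camera call takes 0.05 s, during which the arm holds its last target. There are 200 camera calls.

## Working session

There is one attempt and no reset: what is moved stays moved. The work goes in short steps, Python scripts to look and compute and a shell command to move; the robot and the scene stay as the last step left them, time stands still between calls to the robot, and variables do not carry over. Pictures are saved under pics/ and viewed, about 8 in all and at most 12, crops included, and the job is handed in when it is done.

```bash
ls; mkdir -p pics; cat > h.py <<'E'
import numpy as np, cv2
from plant import readout, optics, robot
def cam(n):
    c=optics.read_camera(n); np.savez(f'/tmp/{n}.npz',**c); return c
def pts(c):
    d=c['depth'];K=c['intrinsics'];v,u=np.mgrid[:d.shape[0],:d.shape[1]]
    P=np.stack([(u-K[0,2])/K[0,0]*d,(v-K[1,2])/K[1,1]*d,d],-1)
    W=(P-c['t'])@c['R']; W[d==0]=np.nan; return W
def save(c,n,crop=None,s=1):
    f=c['frame'][...,::-1]
    if crop: f=f[crop[1]:crop[3],crop[0]:crop[2]]
    cv2.imwrite('pics/'+n,cv2.resize(f,None,fx=s,fy=s,interpolation=cv2.INTER_CUBIC))
E
python3 - <<'E'
from h import *
for n in('scene','side'):
    c=cam(n);save(c,n+'0.png',s=1.4); print(n,c['R'],c['t'],c['intrinsics'])
s=readout.read_state();print(s)
E
```

```text
pics
scene [[ 0.12536864  0.99204798  0.01111386]
 [ 0.54823723 -0.0599375  -0.8341723 ]
 [-0.82687281  0.11067208 -0.55139192]] [-0.02694561 -0.26558967  1.71565364] [[468.68818325   0.         286.91990646]
 [  0.         468.68818325 212.64588115]
 [  0.           0.           1.        ]]
side [[-9.49576565e-01 -3.13534414e-01  7.20622818e-04]
 [-1.68398229e-01  5.08072801e-01 -8.44691699e-01]
 [ 2.64473788e-01 -8.02220793e-01 -5.35252665e-01]] [0.53306115 0.20811165 1.03773106] [[461.47483753   0.         279.23673359]
 [  0.         461.47483753 212.04374615]
 [  0.           0.           1.        ]]
{'t': 0.1, 'q': array([-8.53922007e-02,  1.31108758e-01,  1.48913202e+00, -1.76234129e-06,
        1.52300599e+00, -8.53691319e-02]), 'dq': array([-0.00019866, -0.00187488, -0.00105628, -0.00080361,  0.00015327,
       -0.00060443]), 'joint_torque': array([ 2.89806376e-03, -5.61339462e+01, -4.93095982e+01,  7.72326719e-02,
        2.89617141e-02, -2.83941080e-05]), 'tool_pos': array([5.99474906e-01, 7.12775857e-05, 2.03199628e-01]), 'orientation': array([-1.57065664e+00,  1.31254390e-03,  1.27644280e-03]), 'force': array([-0.32764516,  0.29153874,  0.33120482]), 'wrist_torque': array([-0.01874861,  0.01360623, -0.00749622]), 'opening': 0.09285176841561074}
```

View pics/scene0.png

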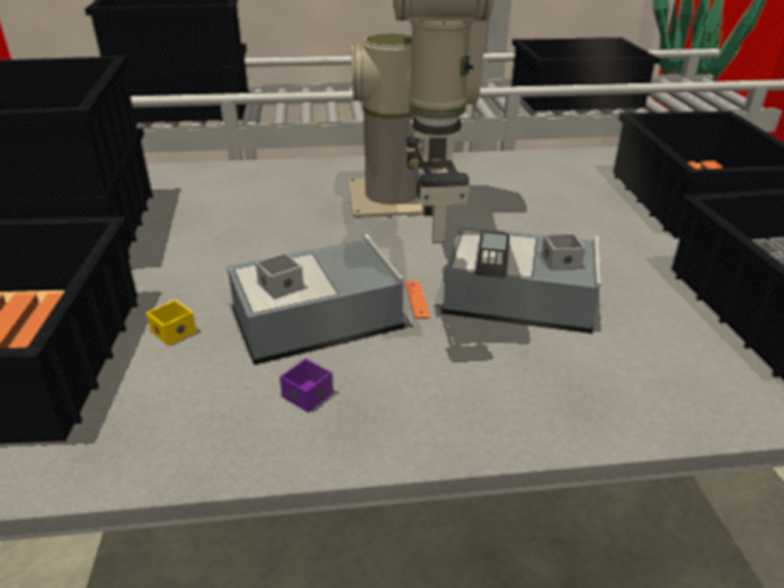

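View pics/side0.png

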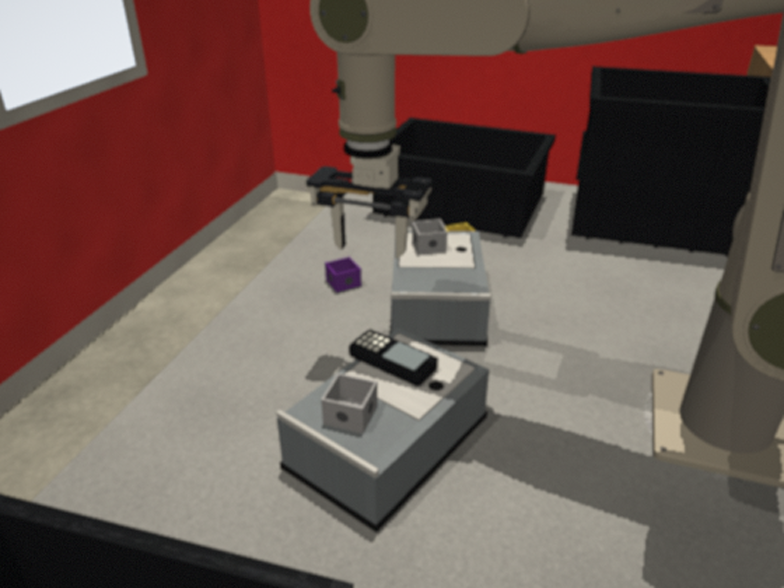

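The candidates, as pixels in the 784-wide scene view:
- Grey box on the white hatch of the left-hand unit, (280,275). This is the robot's right, and it is the one to move.
- Spare on unit_b's deck, (563,252).
- Yellow box at (172,322) and purple box at (306,385). Neither is meant.

The side view shows the mark at (461,249), with the box behind it at (430,237).

```bash
python3 - <<'E'
from h import *
S={}
allp=[];box=[]
for n in('scene','side'):
    c=np.load(f'/tmp/{n}.npz');W=pts(c);S[n]=W
    x0,y0,x1,y1=[int(a/1.4) for a in ((220,230,410,360) if n=='scene' else (385,215,495,345))]
    M=np.zeros(W.shape[:2],bool);M[y0:y1,x0:x1]=1
    z=W[...,2]
    t=W[M&(z>.092)&(z<.106)];b=W[M&(z>.138)&(z<.152)&(W[...,1]<-.05)];m=W[M&(z>.106)&(z<.118)]
    print(n,len(t),len(b),np.median(t[:,2]))
    for nm,p in(('top',t),('boxrim',b)):
        r=cv2.minAreaRect(p[:,:2].astype(np.float32));print(nm,r,cv2.boxPoints(r).tolist(), np.percentile(p[:,2],[5,50,95]))
    allp.append(t);box.append(b)
for nm,L in(('top',allp),('rim',box)):
    r=cv2.minAreaRect(np.vstack(L)[:,:2].astype(np.float32));print(nm,r,np.round(cv2.boxPoints(r),3).tolist())
# mark in side view
c=np.load('/tmp/side.npz');g=cv2.cvtColor(c['frame'],cv2.COLOR_RGB2GRAY);W=S['side']
x,y=329,178;print(W[y-3:y+4:3,x-3:x+4:3].round(3).tolist())
sub=np.zeros_like(g,bool);sub[170:185,318:342]=1
k=sub&(g<90);v,u=np.nonzero(k);print('mark',k.sum(),u.mean(),v.mean(),np.nanmean(W[k],0))
# ray to z=.101
K=c['intrinsics'];d=c['R'].T@np.linalg.inv(K)@[u.mean(),v.mean(),1];o=-c['R'].T@c['t'];print(o+d*(.101-o[2])/d[2])
s=cv2.imread('pics/scene0.png')
a=c['frame'][130:260,260:370,::-1]
f=np.load('/tmp/scene.npz')['frame'][155:265,150:300,::-1]
cv2.imwrite('pics/crop1.png',np.hstack([cv2.resize(a,(390,460)),cv2.resize(f,(400,460))]))
E
```

```text
scene 3510 206 0.09892150208417536
top ((0.5325726866722107, -0.20681937038898468), (0.18935690820217133, 0.27977266907691956), 17.178733825683594) [[0.4008021056652069, -0.10113725066184998], [0.48343393206596375, -0.36842870712280273], [0.6643432378768921, -0.3125014901161194], [0.5817114114761353, -0.045210033655166626]] [0.09536135 0.0989215  0.10159473]
boxrim ((0.5691956281661987, -0.2633388042449951), (0.06666683405637741, 0.06300967931747437), 29.493101119995117) [[0.5246712565422058, -0.25232720375061035], [0.5556921362876892, -0.3071717619895935], [0.6137199997901917, -0.2743504047393799], [0.5826991200447083, -0.21950584650039673]] [0.13834178 0.14280797 0.14646524]
side 2811 146 0.09939308329801409
top ((0.5109150409698486, -0.1411149799823761), (0.1803007274866104, 0.41826045513153076), 16.006025314331055) [[0.3665943145751953, 0.0350499153137207], [0.48192477226257324, -0.3669957220554352], [0.655235767364502, -0.3172798752784729], [0.539905309677124, 0.08476576209068298]] [0.09649809 0.09939308 0.10250995]
boxrim ((0.5648413896560669, -0.26099157333374023), (0.06170241
[... 444 characters left out ...]
367000013589859], [0.6620000004768372, -0.31299999356269836], [0.5429999828338623, 0.0860000029206276]]
rim ((0.5676992535591125, -0.2603603005409241), (0.06711302697658539, 0.06875383108854294), 28.445480346679688) [[0.5220000147819519, -0.2460000067949295], [0.5550000071525574, -0.3070000112056732], [0.6140000224113464, -0.2750000059604645], [0.5809999704360962, -0.21400000154972076]]
[[[0.512, -0.287, 0.1], [0.504, -0.289, 0.1], [0.496, -0.296, 0.098]], [[0.508, -0.268, 0.1], [0.5, -0.274, 0.099], [0.491, -0.272, 0.101]], [[0.503, -0.248, 0.102], [0.496, -0.256, 0.099], [0.488, -0.258, 0.099]]]
mark 10 329.0 177.5 [ 0.50007324 -0.27348069  0.10054403]
[ 0.49990364 -0.27262998  0.101     ]
```

View pics/crop1.png

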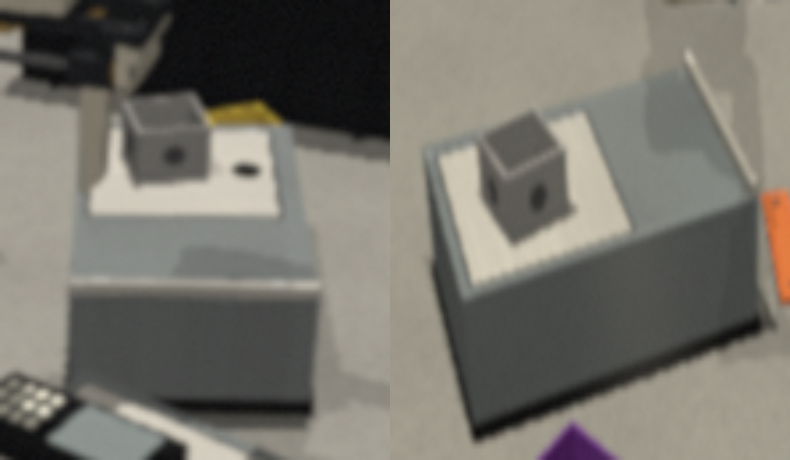

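The unit frame checks out. The centre is (0.532,-0.207) with yaw 17.2°. The mark is predicted at (0.502,-0.274) and seen at (0.500,-0.273). The box is at unit (16,-63) mm, turned about 11° from the unit. I'll square the tool to the unit, then go high to behind the box (unit y ≈ -125).

```bash
cat > w.py <<'E'
from h import *
from scipy.spatial.transform import Rotation as Ro
def unit(p,c=(.532,-.207),a=17.2):
    a=np.radians(a);d=np.array(p)-c
    return np.array([d[0]*np.cos(a)+d[1]*np.sin(a),-d[0]*np.sin(a)+d[1]*np.cos(a)])*1000
if __name__=='__main__':
    s=readout.read_state();R=Ro.from_rotvec(s['orientation']).as_matrix()
    print('t',round(s['t'],2),'unit xy',unit(s['tool_pos'][:2]).round(1),'z',s['tool_pos'][2].round(4),'F',s['force'].round(1),'open',round(s['opening'],3))
    print('yaw',np.degrees(np.arctan2(R[1,0],R[0,0])).round(2),'down',R[:,1].round(4),'q',s['q'].round(2))
E
python3 -m creep '[[[0.73,0,0,0,0,-8.59,0],[0.73,0,0,0,0,-8.59,0],[0.73,-2,0,-5,0,0,0],[0.73,-2,0,-5,0,0,0],[0.73,-2,0,-5,0,0,0],[0.73,-2,0,-5,0,0,0],[0.73,-2,0,-5,0,0,0],[0.73,0,0,0,0,0,0]]]' 20; python3 w.py
```

```text
t: 0.9
tool_pos: [0.5796, -0.2564, 0.198]
orientation: [-1.552, -0.244, 0.257]
force: [-0.1, 0.6, -0.3]
opening: 0.0337
t 0.9 unit xy [ 30.9 -61.2] z 0.198 F [-0.1  0.6 -0.3] open 0.034
yaw 18.28 down [-0.0086  0.0025 -1.    ] q [-0.5   0.23  1.38 -0.    1.53 -0.82]
```

```bash
python3 -m creep '[[[0.73,-0.5,0,-2.5,0,1,0],[0.73,-0.5,0,-2.5,0,0,0],[0.73,-0.5,0,-2,0,0,0],[0.73,0,0,0,0,0,0],[0.73,0,0,0,0,0,0],[0.73,0,0,0,0,0,0],[0.73,0,0,0,0,0,0],[0.73,0,0,0,0,0,0]]]'; python3 w.py
```

```text
t: 1.7
tool_pos: [0.5853, -0.3257, 0.1937]
orientation: [-1.548, -0.226, 0.245]
force: [-0.4, -0.6, -0.4]
opening: 0.025
t 1.7 unit xy [  15.8 -129.1] z 0.1937 F [-0.4 -0.6 -0.4] open 0.025
yaw 17.21 down [-0.0139  0.0083 -0.9999] q [-0.58  0.34  1.26 -0.    1.55 -0.88]
```

```bash
python3 -m creep '[[[0.73,0,2,0,0,0,0],[0.73,0,2,0,0,0,0],[0.73,0,1.7,0,0,0,0],[0.73,0,0.7,0,0,0,0],[0.73,0,0.4,0,0,0,0],[0.73,0,0,0,0,0,0],[0.73,0,0,0,0,0,0],[0.73,0,0,0,0,0,0]]]'; python3 w.py; python3 - <<'E'
from h import *
c=cam('side');save(c,'side1.png',(230,100,390,260),4)
E
```

```text
t: 2.5
tool_pos: [0.5874, -0.3224, 0.1284]
orientation: [-1.551, -0.233, 0.245]
force: [-0.0, 1.0, 0.3]
opening: 0.0253
t 2.5 unit xy [  18.7 -126.6] z 0.1284 F [-0.   1.   0.3] open 0.025
yaw 17.47 down [-0.0081  0.0051 -1.    ] q [-0.58  0.37  1.35 -0.    1.43 -0.88]
```

View pics/side1.png

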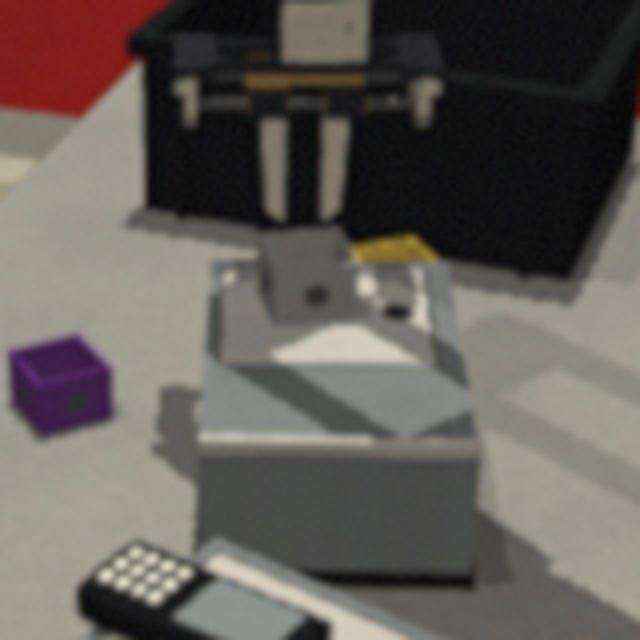

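The fingers stand behind the box, centred on it (about (305,170) against (305,275) in the crop). I'll lower a little and start the push.

```bash
python3 -m creep '[[[0.73,0,0.6,0,0,0,0],[0.73,0,0,0.8,0,0,0],[0.73,0,0,0.8,0,0,0],[0.73,0,0,0.8,0,0,0],[0.73,0,0,0.8,0,0,0],[0.73,0,0,0.8,0,0,0],[0.73,0,0,0.8,0,0,0],[0.73,0,0,0.8,0,0,0]]]'; python3 w.py
```

```text
t: 3.35
tool_pos: [0.5698, -0.2656, 0.1241]
orientation: [-1.554, -0.235, 0.243]
force: [0.6, -1.1, 0.5]
opening: 0.0252
t 3.35 unit xy [ 18.8 -67.1] z 0.1241 F [ 0.6 -1.1  0.5] open 0.025
yaw 17.43 down [-0.0056  0.0031 -1.    ] q [-0.52  0.26  1.49 -0.    1.4  -0.82]
```

```bash
python3 -m creep '[[[0.73,0,0,0.8,0,0,0],[0.73,0,0,0.8,0,0,0],[0.73,0,0,0.8,0,0,0],[0.73,0,0,0.8,0,0,0],[0.73,0,0,0.8,0,0,0],[0.73,0,0,0.8,0,0,0],[0.73,0,0,0.6,0,0,0],[0.73,0,0,0,0,0,0]]]'; python3 w.py; python3 - <<'E'
from h import *
c=cam('side');save(c,'side2.png',(230,100,390,260),4)
E
```

```text
t: 4.15
tool_pos: [0.5522, -0.2083, 0.125]
orientation: [-1.554, -0.236, 0.243]
force: [0.5, -0.3, -1.0]
opening: 0.0254
t 4.15 unit xy [18.9 -7.3] z 0.125 F [ 0.5 -0.3 -1. ] open 0.025
yaw 17.49 down [-0.0046  0.0028 -1.    ] q [-0.45  0.16  1.6   0.    1.38 -0.75]
```

View pics/side2.png

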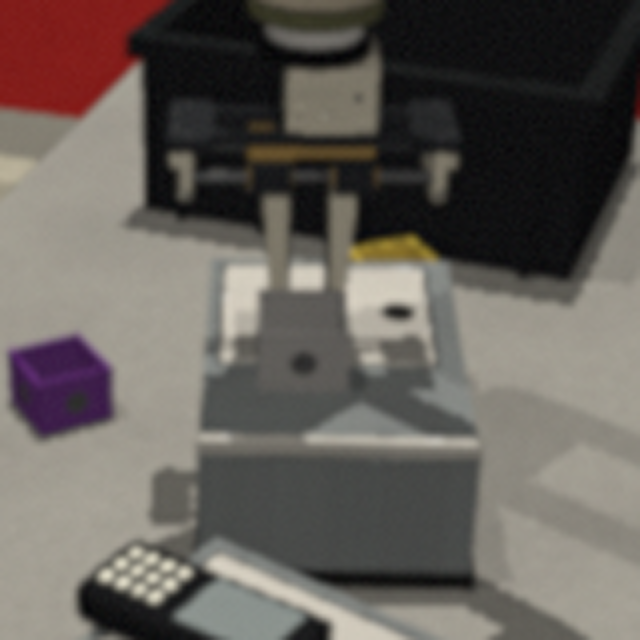

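The box is squared against the fingers, with its front edge already over the seam at about (305,390) in the crop. 46 mm to go.

```bash
python3 -m creep '[[[0.73,0,0,0.8,0,0,0],[0.73,0,0,0.8,0,0,0],[0.73,0,0,0.8,0,0,0],[0.73,0,0,0.8,0,0,0],[0.73,0,0,0.7,0,0,0],[0.73,0,0,0.4,0,0,0],[0.73,0,0,0.2,0,0,0],[0.73,0,0,0,0,0,0]]]'; python3 w.py
```

```text
t: 5.0
tool_pos: [0.5375, -0.1621, 0.125]
orientation: [-1.554, -0.236, 0.243]
force: [-0.1, -0.6, 0.8]
opening: 0.0251
t 5.0 unit xy [18.5 41.3] z 0.125 F [-0.1 -0.6  0.8] open 0.025
yaw 17.48 down [-0.0048  0.0026 -1.    ] q [-0.38  0.08  1.69  0.    1.38 -0.69]
```

```bash
python3 -m creep '[[[0.73,0,0,-1.5,0,0,0],[0.73,0,0,-2,0,0,0],[1,0,-2,-2,0,0,0],[1,0,-2.5,-2,0,0,0],[1,-2,-1.5,-2,0,0,0],[1,-2.5,0,0,0,0,0],[1,-1.5,0,0,0,0,0],[1,0,0,0,0,0,0]]]'; python3 w.py;  python3 - <<'E'
from w import *
for n in('side','scene'):
    c=cam(n);W=pts(c);z=W[...,2];U=np.apply_along_axis(unit,-1,W[...,:2].reshape(-1,2)).reshape(W.shape[:2]+(2,))
    M=(np.abs(U[...,0]-15)<60)&(U[...,1]>25)&(U[...,1]<128)&(z>.115)&(z<.16)
    p=U[M].astype(np.float32);print(n,M.sum(),cv2.minAreaRect(p),np.percentile(p,[1,99],axis=0),np.percentile(z[M],98))
    H=(np.abs(U[...,0]+30)<30)&(U[...,1]>-120)&(U[...,1]<0)&(z<.115)&(z>.08); print('hatch z',np.median(z[H]))
    if n=='side':save(c,'side3.png',(230,100,390,260),4)
E
```

```text
t: 5.8
tool_pos: [0.5089, -0.2826, 0.1857]
orientation: [-1.555, -0.234, 0.243]
force: [0.3, -0.1, -0.1]
opening: 0.0005
t 5.8 unit xy [-44.4 -65.4] z 0.1857 F [ 0.3 -0.1 -0.1] open 0.0
yaw 17.42 down [-0.006   0.0015 -1.    ] q [-0.59  0.1   1.56 -0.    1.49 -0.9 ]
side 483 ((20.67133331298828, 81.28005981445312), (65.93708038330078, 59.535099029541016), 89.40177917480469) [[ -8.42022364  48.84756546]
 [ 50.58002266 113.35257278]] 0.14498455776916305
hatch z 0.10030296911811626
scene 556 ((23.447555541992188, 77.43606567382812), (61.39319610595703, 69.18383026123047), 89.82218933105469) [[ -8.21526065  47.06642952]
 [ 56.38403358 107.48030319]] 0.14506081938483134
hatch z 0.09999220054384303
```

View pics/side3.png

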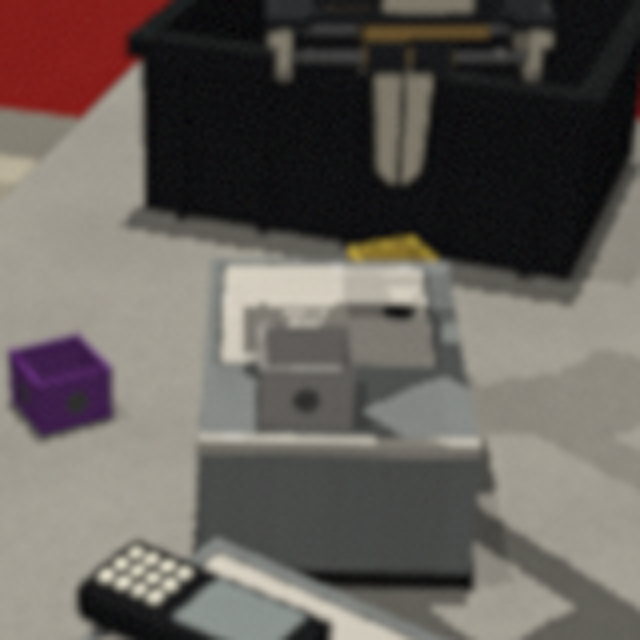

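The box stands on the deck at unit y ≈ 49–110 mm, rim height 145 mm, hatch still shut. I'll move over the mark and down.

```bash
python3 -m creep '[[[1,-0.4,1.5,0.9,0,0,0],[1,0,1.7,0,0,0,0],[1,0,1.5,0,0,0,0],[1,0,1,0,0,0,0],[1,0,0.4,0,0,0,0],[1,0,0,0,0,0,0],[1,0,0,0,0,0,0],[1,0,0,0,0,0,0]]]'; python3 w.py
```

```text
t: 6.7
tool_pos: [0.5065, -0.2706, 0.121]
orientation: [-1.552, -0.239, 0.247]
force: [0.6, -0.1, -0.3]
opening: 0.0003
t 6.7 unit xy [-43.2 -53.2] z 0.121 F [ 0.6 -0.1 -0.3] open 0.0
yaw 17.74 down [-0.0054  0.0039 -1.    ] q [-0.58  0.12  1.65  0.    1.38 -0.89]
```

```bash
python3 -m creep '[[[1,-0.4,0.2,0,0,0,0],[1,0,0.3,0,0,0,0],[1,0,0.3,0,0,0,0],[1,0,0.3,0,0,0,0],[1,0,0.3,0,0,0,0],[1,0,0.3,0,0,0,0],[1,0,0.2,0,0,0,0],[1,0,0.2,0,0,0,0]]]'; python3 w.py
```

```text
t: 7.5
tool_pos: [0.5032, -0.2729, 0.1002]
orientation: [-1.555, -0.241, 0.244]
force: [0.5, 0.7, 0.3]
opening: 0.0003
t 7.5 unit xy [-47.  -54.4] z 0.1002 F [0.5 0.7 0.3] open 0.0
yaw 17.7 down [-0.0026  0.002  -1.    ] q [-0.59  0.13  1.68  0.    1.33 -0.9 ]
```

Tip height reads 89 mm with no force, which is below where the hatch should stop. I'll take a look before going further.

```bash
python3 - <<'E'
from w import *
c=cam('side');save(c,'side4.png',(230,100,390,260),4)
W=pts(c);z=W[...,2];U=np.apply_along_axis(unit,-1,W[...,:2].reshape(-1,2)).reshape(W.shape[:2]+(2,))
for x in(-60,-20,20,60):
    H=(np.abs(U[...,0]-x)<12)&(U[...,1]>-120)&(U[...,1]<0)&(z<.18)&(z>.05);print(x,H.sum(),np.nanpercentile(z[H],[20,50,80]))
E
python3 w.py
```

```text
-60 229 [0.09984779 0.11845884 0.15736442]
-20 151 [0.0991483  0.10036384 0.10150875]
20 115 [0.09914259 0.10006214 0.10114496]
60 163 [0.09860429 0.0997764  0.10104229]
t 7.55 unit xy [-47.2 -54.2] z 0.0998 F [ 0.6  0.5 -0.2] open 0.0
yaw 17.71 down [-0.0031  0.0023 -1.    ] q [-0.59  0.13  1.68  0.    1.33 -0.9 ]
```

View pics/side4.png

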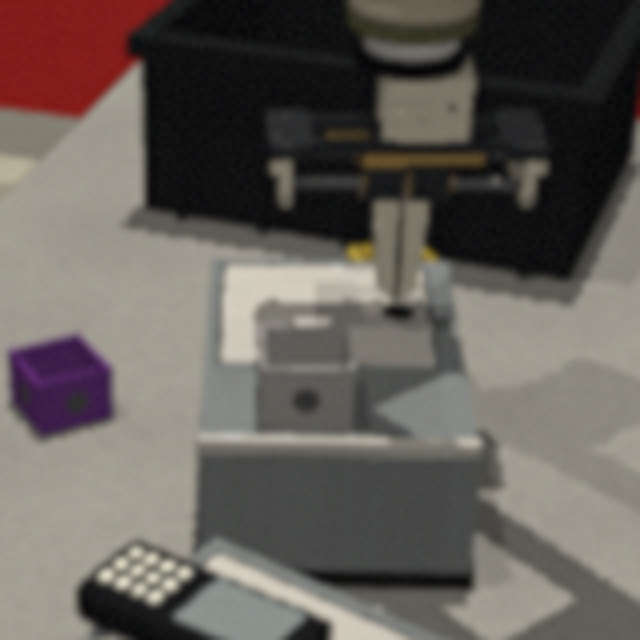

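The image shows the tip still just above the hatch, at (398,295) with the mark visible at (400,312). I'll get the tip height from depth.

```bash
python3 - <<'E'
from w import *
c=np.load('/tmp/side.npz');W=pts(c);U=np.apply_along_axis(unit,-1,W[...,:2].reshape(-1,2)).reshape(W.shape[:2]+(2,))
u=230+398//4
for v in range(160,184): print(v,W[v,u].round(4),U[v,u].round(0),c['frame'][v,u])
E
```

```text
160 [ 0.5008 -0.2607  0.1623] [-46. -42.] [87 84 74]
161 [ 0.5019 -0.2669  0.1562] [-46. -48.] [85 83 73]
162 [nan nan nan] [nan nan] [81 78 69]
163 [ 0.501  -0.2644  0.1512] [-47. -46.] [80 78 68]
164 [ 0.5013 -0.2668  0.1469] [-47. -48.] [79 76 67]
165 [ 0.501  -0.2665  0.1439] [-47. -48.] [79 76 67]
166 [ 0.5005 -0.2646  0.1418] [-47. -46.] [83 80 70]
167 [ 0.4998 -0.262   0.14  ] [-47. -43.] [85 81 71]
168 [ 0.5007 -0.2677  0.1339] [-48. -49.] [86 82 72]
169 [ 0.5005 -0.2674  0.1309] [-48. -48.] [85 82 72]
170 [ 0.501  -0.2711  0.1258] [-49. -52.] [88 83 74]
171 [ 0.5011 -0.2725  0.1219] [-49. -53.] [90 87 76]
172 [ 0.5002 -0.2686  0.1208] [-49. -49.] [91 87 76]
173 [ 0.4996 -0.267   0.1185] [-49. -48.] [97 93 82]
174 [ 0.5002 -0.2707  0.1133] [-49. -51.] [104 101  92]
175 [ 0.5037 -0.2892  0.1002] [-51. -70.] [97 94 86]
176 [ 0.5022 -0.2829  0.1004] [-51. -64.] [65 63 59]
177 [ 0.5006 -0.2759  0.1009] [-50. -57.] [27 26 26]
178 [ 0.4992 -0.2694  0.1011] [-50. -50.] [22 21 20]
179 [ 0.4985 -0.2671  0.0992] [-50. -47.] [53 51 49]
180 [ 0.4969 -0.26    0.0998] [-49. -40.] [82 79 74]
181 [ 0.4946 -0.2492  0.1025] [-48. -29.] [103 100  93]
182 [ 0.4936 -0.2452  0.1015] [-48. -25.] [117 113 106]
183 [ 0.4925 -0.2407  0.1008] [-48. -21.] [122 118 110]
```

By depth the tip is at about 112 mm. So the fingertip is roughly 22 mm higher than the stated tool geometry implies. I'll go by force and descend gently.

```bash
python3 -m creep '[[[1,0,0.2,0,0,0,0],[1,0,0.2,0,0,0,0],[1,0,0.2,0,0,0,0],[1,0,0.1,0,0,0,0],[1,0,0,0,0,0,0],[1,0,0,0,0,0,0],[1,0,0,0,0,0,0],[1,0,0,0,0,0,0]]]'; python3 w.py
```

```text
t: 8.35
tool_pos: [0.5031, -0.2727, 0.0923]
orientation: [-1.555, -0.241, 0.244]
force: [-0.4, 0.3, -1.0]
opening: 0.0003
t 8.35 unit xy [-47.  -54.2] z 0.0923 F [-0.4  0.3 -1. ] open 0.0
yaw 17.71 down [-0.0028  0.0022 -1.    ] q [-0.59  0.14  1.69  0.    1.32 -0.9 ]
```

```bash
python3 -m creep '[[[1,0,0.2,0,0,0,0],[1,0,0.2,0,0,0,0],[1,0,0,0,0,0,0],[1,0,0,0,0,0,0],[1,0,0,0,0,0,0],[1,0,0,0,0,0,0],[1,0,0,0,0,0,0],[1,0,0,0,0,0,0]]]'; python3 w.py;python3 - <<'E'
from w import *
c=cam('side');save(c,'side5.png',(270,120,370,220),6)
E
```

```text
t: 9.15
tool_pos: [0.5032, -0.2728, 0.0881]
orientation: [-1.555, -0.241, 0.244]
force: [0.0, 1.1, 0.4]
opening: 0.0003
t 9.15 unit xy [-47.  -54.3] z 0.0881 F [0.  1.1 0.4] open 0.0
yaw 17.71 down [-0.0026  0.002  -1.    ] q [-0.59  0.14  1.69  0.    1.31 -0.9 ]
```

View pics/side5.png

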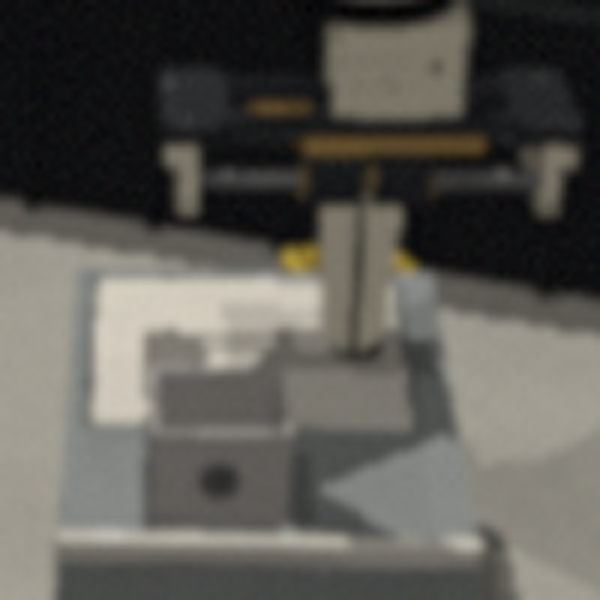

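The tip is now almost on the mark (355,350). Continuing.

```bash
python3 -m creep '[[[1,0,0.1,0,0,0,0],[1,0,0.1,0,0,0,0],[1,0,0.1,0,0,0,0],[1,0,0,0,0,0,0],[1,0,0,0,0,0,0],[1,0,0,0,0,0,0],[1,0,0,0,0,0,0],[1,0,0,0,0,0,0]]]'; python3 w.py
```

```text
t: 10.0
tool_pos: [0.5034, -0.2729, 0.0869]
orientation: [-1.555, -0.241, 0.244]
force: [-2.2, 1.8, 3.0]
opening: 0.0001
t 10.0 unit xy [-46.8 -54.5] z 0.0869 F [-2.2  1.8  3. ] open 0.0
yaw 17.72 down [-0.0022  0.0016 -1.    ] q [-0.59  0.15  1.69  0.    1.31 -0.9 ]
```

```bash
python3 -m creep '[[[1,0,0.1,0,0,0,0],[1,0,0.1,0,0,0,0],[1,0,0.1,0,0,0,0],[1,0,0,0,0,0,0],[1,0,0,0,0,0,0],[1,0,0,0,0,0,0],[1,0,0,0,0,0,0],[1,0,0,0,0,0,0]]]'; python3 w.py
```

```text
t: 10.8
tool_pos: [0.5034, -0.2729, 0.0847]
orientation: [-1.555, -0.241, 0.244]
force: [-2.8, 2.1, 4.9]
opening: 0.0007
t 10.8 unit xy [-46.8 -54.5] z 0.0847 F [-2.8  2.1  4.9] open 0.001
yaw 17.72 down [-0.0021  0.0015 -1.    ] q [-0.59  0.15  1.69  0.    1.3  -0.9 ]
```

In contact, about 5 N. Pressing on to the stop.

```bash
python3 -m creep '[[[1,0,0.15,0,0,0,0],[1,0,0.15,0,0,0,0],[1,0,0.15,0,0,0,0],[1,0,0.15,0,0,0,0],[1,0,0.1,0,0,0,0],[1,0,0.1,0,0,0,0],[1,0,0.1,0,0,0,0],[1,0,0.1,0,0,0,0]]]'; python3 w.py
```

```text
t: 11.6
tool_pos: [0.5036, -0.273, 0.0811]
orientation: [-1.556, -0.242, 0.244]
force: [-6.7, 5.1, 11.9]
opening: 0.0002
t 11.6 unit xy [-46.7 -54.6] z 0.0811 F [-6.7  5.1 11.9] open 0.0
yaw 17.75 down [-1.7e-03  9.0e-04 -1.0e+00] q [-0.59  0.15  1.7  -0.    1.3  -0.9 ]
```

12 N after 5.8 mm of travel, so the hatch is at its stop. Releasing straight up.

```bash
python3 -m creep '[[[1,0,-1,0,0,0,0],[1,0,-2,0,0,0,0],[1,0,-3,0,0,0,0],[1,0,-3,0,0,0,0],[1,0,-3,0,0,0,0],[1,0,-2,0,0,0,0],[1,0,0,0,0,0,0],[1,0,0,0,0,0,0]]]'; python3 w.py; python3 -m creep '[[[1,0,-1,0,0,0,0],[1,0,-1,0,0,0,0],[1,0,0,0,0,0,0],[1,0,0,0,0,0,0],[1,0,0,0,0,0,0],[1,0,0,0,0,0,0],[1,0,0,0,0,0,0],[1,0,0,0,0,0,0]]]'; python3 w.py; python3 - <<'E'
from w import *
o=[]
for n in('side','scene'):
    old=np.load(f'/tmp/{n}.npz')['frame'];c=cam(n);W=pts(c);z=W[...,2];U=np.apply_along_axis(unit,-1,W[...,:2].reshape(-1,2)).reshape(W.shape[:2]+(2,))
    for x in(-60,-20,20,60):
        H=(np.abs(U[...,0]-x)<8)&(U[...,1]>-110)&(U[...,1]<10)&(z<.19)&(z>.05);print(n,x,H.sum(),np.nanpercentile(z[H],[20,50,80]).round(3))
    M=(np.abs(U[...,0]-15)<60)&(U[...,1]>32)&(U[...,1]<128)&(z>.115)&(z<.16)
    print('box',cv2.minAreaRect(U[M].astype(np.float32)))
    o.append(cv2.resize(c['frame'][120:400 if n=='side' else 270,100:400 if n=='side' else 450,::-1],(400,400 if n=='side' else 200)))
cv2.imwrite('pics/end.png',np.vstack(o))
E
```

```text
t: 12.4
tool_pos: [0.5038, -0.2731, 0.2239]
orientation: [-1.556, -0.242, 0.244]
force: [0.3, 0.7, -1.2]
opening: 0.0005
t 12.4 unit xy [-46.5 -54.8] z 0.2239 F [ 0.3  0.7 -1.2] open 0.001
yaw 17.73 down [-0.0019  0.0013 -1.    ] q [-0.59  0.05  1.53  0.    1.56 -0.9 ]
t: 13.2
tool_pos: [0.5019, -0.2718, 0.2394]
orientation: [-1.55, -0.236, 0.249]
force: [-0.8, 0.0, 0.7]
opening: 0.0004
t 13.2 unit xy [-47.9 -53. ] z 0.2394 F [-0.8  0.   0.7] open 0.0
yaw 17.73 down [-0.009   0.0061 -0.9999] q [-0.59  0.05  1.51  0.    1.59 -0.9 ]
side -60 104 [0.08  0.153 0.154]
side -20 116 [0.136 0.139 0.14 ]
side 20 109 [0.12  0.122 0.125]
side 60 95 [0.105 0.107 0.108]
box ((20.695436477661133, 81.33334350585938), (67.83985137939453, 59.468563079833984), 89.4094467163086)
scene -60 119 [0.151 0.153 0.154]
scene -20 247 [0.137 0.139 0.141]
scene 20 260 [0.121 0.123 0.125]
scene 60 295 [0.105 0.107 0.109]
box ((24.546119689941406, 77.84513092041016), (69.46328735351562, 61.77596664428711), 0.0037937273737043142)
```

View pics/end.png

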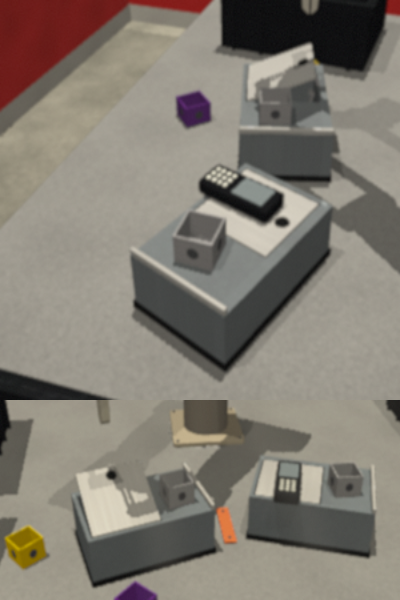

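The hatch is ajar, rising 46 mm over 120 mm (about 0.37 rad). The box is on the deck, unit_b, the spare, the scanner and the bar are as they were, and the tool is clear.

```bash
python3 -c "
from plant import robot
print(robot.close_job())"
```

```text
the job is handed in; nothing more can be done
None
```

The job is done and handed in at about 13.3 s. I pushed the steel box sideways off unit_a's hatch with the partly closed fingers, pressed the hatch at its mark to about 12 N (5.8 mm of travel), and let go straight up.

**Last checks**
- **Hatch:** unit_a's hatch stands ajar at about 0.37 rad in both camera views.
- **Box:** it stands upright on the deck at about y 49–110 mm in unit_a's frame, clear of the hatch and the rim. It did not move when the hatch sprang open.
- **Everything else:** unit_b's hatch, the spare box, the scanner and the copper bar look unmoved by eye. I did not measure them again.

**One disagreement:** with the gripper closed, the fingertips were about 22 mm higher than the reported tool position and the given tip length imply. I relied on depth and contact force for the press. I did not find the cause.

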